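# Put the palette and the brush tin into their slide-in cases

### The job

Tidy the make-up counter: slide the flat palette and the thicker brush tin each into the white case that fits it, pushed fully home against the closed end. The brush tin was left lying in front of the palette's case. Leave the pump bottle, spray can, jar and tub standing where they are.

Things in the scene. Friction and masses are not known exactly. Their poses are not given: they have to be found in the camera images.
- palette: flat black make-up palette with round pans on top, a rigid slab 130 long (x) x 56 wide (y) x 20 thick (z), about 160 g, lying flat at one side of the counter. Origin: centre of the underside; x along its length. Either end may go in first. Fits only the wide low case.
- tin: black brush tin with a thin steel seam, a rigid closed box 130 long (x) x 38 wide (y) x 32 thick (z), about 200 g, lying flat across the way in front of the mouth of the palette's case. Origin: centre of the underside; x along its length. Either end may go in first. Fits only the narrow high case.
- palette_case: the wide low case: white plastic case fixed flat on the counter, mouth on its -x side, towards the robot. Outside 122 (x) x 65 (y) x 29 high; 3 mm floor, sides and roof, 37 mm window along the roof. Cavity 59 wide, 23 high, 118 deep. Origin: centre of underside; mouth at x = -61, inner end wall at x = +57 mm. Takes the palette; when home its centre is at x = -8 mm and 12 mm of it stand out.
- tin_case: the narrow high case: white plastic case fixed flat on the counter, mouth on its -x side, towards the robot. Outside 122 (x) x 47 (y) x 41 high; 3 mm floor, sides and roof, 19 mm window along the roof. Cavity 41 wide, 35 high, 118 deep. Origin: centre of underside; mouth at x = -61, inner end wall at x = +57 mm. Takes the brush tin; when home its centre is at x = -8 mm and 12 mm of it stand out.
- pump_bottle: bystander: grey pump bottle, 52 diameter, 173 high with its white pump, standing between the closed ends of the two cases. Origin: centre of the underside.
- jar: bystander: jar, 64 diameter, 70 high, standing at the other side of the counter from the palette. Origin: centre of the underside.
- spray_can: bystander: slim aluminium spray can, 54 diameter, 190 high, standing far out beside the cases, left or right. Origin: centre of the underside.
- tub: bystander: low cream tub, 72 diameter, 50 high, standing far out on the other side of the cases from the spray can. Origin: centre of the underside.
Not all that is in view belongs to the job. Leave any green look-alike of the tin_case alone.

How it is judged:
By the outcome, as a careful person would: the job done as asked, in the order asked, and still so for the second after the job is handed in, with the robot touching nothing.
It also fails if it takes over 69 s, if anything falls off the work surface, if the arm or the gripper's body presses on something with over 40 N, if the wrist force passes 120 N, or if a joint passes its speed limit or range.

### The arm

A 6-joint arm with a two-finger parallel gripper is mounted at the origin on the work surface. World frame = base frame: x ahead of the robot, y to its left, z up, the work surface at z = 0. Lengths are in m, angles in rad, forces in N, time in s.
With the tool pointing down it reaches from about 0.25 to 0.725 m from the base axis. Payload 4 kg.
Tool frame: the origin (TCP) lies midway between the tips of the shut fingers; the grasp point (between the pads) lies 19 mm behind it (bot.grip_depth is the distance from the TCP to the grasp point, in m); z points along the fingers, y is the line along which they close (so a half turn about z gives the same grasp; the last joint's range is limited). The gripper opens to 85 mm and grips with 20 to 120 N. Pads are 22 mm wide; open, the fingers measure 114 mm over their backs; the gripper's body (76 mm by 85 mm) begins 54 mm behind the grasp point. The pads swing forward as they close: fully open they stand 13 mm farther back than shut.
Start: joints at [1.135, 0.241, 0.005, 1.335, 0, 1.571], TCP at [0.211, 0.453, 0.21] pointing down, gripper open.
Joint ranges: [-2.72, 2.72], [-1.05, 1.87], [-1.09, 1.28], [-1.99, 2.15], [-1.42, 1.44], [-3.14, 3.14]. Speed limits (rad/s): [2.79, 2.79, 3.14, 3.14, 3.14, 3.14].

### API

Orientations are given as a unit quaternion [x, y, z, w].
In Python, from workcell import bot gives the robot as it stands.
- The arm moves only by the shell command python3 -m creep 'ROWS'. ROWS is JSON, one flat list of numbers, 5 for each row, row after row: the shift along the world's x, y, z in m, then the turn about the world's z in rad, then the finger opening in m, from 0 to 0.0854. In form: [x, y, z, twist, claw, x, y, z, twist, claw, ...]. A call has 1 to 10 rows; each row is the pose to reach, as a shift and turn from the pose commanded when the call began; what a row does not reach only later rows make up. A row lasts 1/12 s, in which the tool goes at most 41.7 mm and 7.16 degrees, less where a joint would pass 70% of its speed; a pose out of reach is approached as far as the arm can. A call with a gripper value outside its range is refused whole. The fingers move at their own pace and stop on an object; the grip force is fixed at half the most. Time passes only in rows, so rows that repeat a pose let the fingers close. It gives the time, the measured TCP pose, the force, the opening and the grip force at its end, in the units of the state.
- bot.get_obs(): the state, without advancing time (a new reading comes with each control period).
- bot.camera(name): name is "scene" or "top"; returns a dict with "pixels" (400x640x3 uint8, red, green, blue), "camera_matrix" (3x3 intrinsics, pixels), "extrinsics" (4x4, takes a point from world to camera coordinates). Camera axes: x right, y down, z forward; pixel columns grow to the right and rows downward; lengths in m; the calibration is good to about 2 mm. A picture is of the moment at which its call begins. There is no depth.
- bot.job_done(): hands the job in; it is judged then, once.
Trained networks look in the newest picture that a camera, given by its name, has taken for a name from the list of things; names that differ only in an ending like _2 or _b are one class to them, and where a whole thing is asked for, a point or a joint stands for the part that bears it (a point fixed in the world has none). Each returns a list of dicts, best first, with "score" (0 to 1); they miss things now and then, are a little off and sometimes report something else, mostly with a low value. They report only what shows in the picture. A call takes as long as a camera call. They do not tell look-alikes from the thing itself.
- bot.look_for(camera, thing): "centre" ([column, row] as shares, 0 to 1, of the picture: columns of its width, rows of its height, amid what is visible of it).
- bot.place_of(camera, thing): "centre" ([column, row] as shares, 0 to 1, of the picture: columns of its width, rows of its height: a listed point, or the origin of a listed thing).
The state is a dict: "clock": time; "joint_pos": joint angles; "joint_vel": joint speeds; "tau": joint torques, N m; "eef_pos": TCP position; "tool_rot": TCP orientation; "ft_force": force on the tool from outside, world axes, zero at the start; "ft_torque": the same for the moment, N m; "grip_width": finger opening in m; "grasp_force": force on a finger pad.
Only numpy, scipy, OpenCV 4.12 (cv2) and the standard library are available. Lean on these libraries where they do the work, as an engineer would, in place of code of your own. Each camera call takes 0.05 s, during which the arm holds its last target. There are 200 camera calls.

## Working session

There is one attempt and no reset: what is moved stays moved. The work goes in short steps, Python scripts to look and compute and a shell command to move; the robot and the scene stay as the last step left them, time stands still between calls to the robot, and variables do not carry over. Pictures are saved under pics/ and viewed, at most 10 in all, crops included, and the job is handed in when it is done.

```bash
mkdir -p pics; ls; cat > h.py <<'E'
import numpy as np, cv2
from workcell import bot
def ray(c,uv,z):
    K=np.array(c["camera_matrix"]);T=np.array(c["extrinsics"]);R=T[:3,:3];t=T[:3,3]
    o=-R.T@t; d=R.T@np.linalg.inv(K)@np.array([uv[0],uv[1],1.]); return o+d*(z-o[2])/d[2]
def proj(c,p):
    K=np.array(c["camera_matrix"]);T=np.array(c["extrinsics"]);q=K@(T[:3,:3]@np.array(p)+T[:3,3]);return q[:2]/q[2]
def save(c,n): cv2.imwrite("pics/"+n+".png",np.array(c["pixels"])[:,:,::-1])
E
python3 - <<'E'
from h import *
np.set_printoptions(precision=4,suppress=True)
for n in ["top","scene"]:
    c=bot.camera(n); save(c,n+"0")
    T=np.array(c["extrinsics"]);print(n,"campos",-T[:3,:3].T@T[:3,3])
    for th in ["palette","tin","palette_case","tin_case","pump_bottle","jar","spray_can","tub"]:
        for r in bot.place_of(n,th)[:3]:
            uv=np.array(r["centre"])*[640,400]; print(n,th,round(r["score"],2),uv.round(1),ray(c,uv,0)[:2])
E
```

```text
pics
top campos [0.3224 0.0118 0.9694]
top palette 0.73 [170.3 199.8] [0.5235 0.3526]
top tin 0.68 [342.1 207.2] [ 0.5028 -0.074 ]
top palette_case 0.61 [359.4 146.6] [ 0.6607 -0.1219]
top palette_case 0.55 [261.4 152.6] [0.6454 0.129 ]
top tin_case 0.96 [258.5 152.6] [0.6454 0.1363]
top tin_case 0.63 [293.6 272.9] [0.3429 0.046 ]
top pump_bottle 0.87 [313.3 142. ] [ 0.6734 -0.0036]
top jar 0.72 [456.4 208.8] [ 0.4975 -0.3588]
top jar 0.5 [312.4 137.4] [ 0.6859 -0.0014]
top spray_can 0.84 [430.1 134.9] [ 0.692  -0.3057]
top tub 0.95 [195.  131.8] [0.7019 0.3006]
scene campos [ 0.9831 -0.5218  0.5344]
scene palette 0.87 [393.5 172.3] [0.5327 0.328 ]
scene tin 0.89 [286.5 233.5] [ 0.5054 -0.0818]
scene palette_case 0.72 [327. 283.] [ 0.6712 -0.1332]
scene tin_case 0.96 [280.7 187.4] [0.3527 0.0444]
scene tin_case 0.74 [388.8 215.6] [0.6392 0.1369]
scene pump_bottle 0.92 [372.4 253. ] [ 0.687  -0.0019]
scene spray_can 0.61 [267.7 346. ] [ 0.6894 -0.3028]
scene tub 0.75 [441.1 198.8] [0.6996 0.2945]
```

View pics/top0.png

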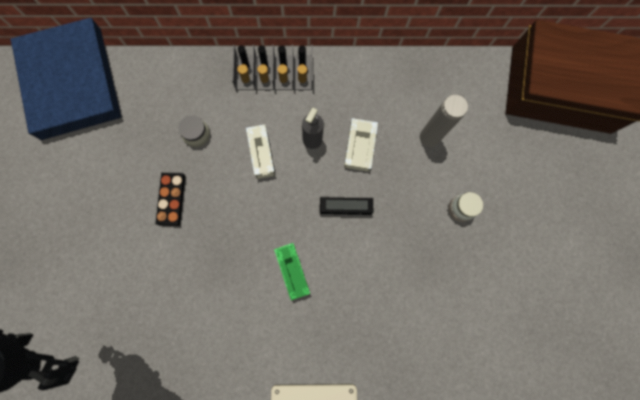

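View pics/scene0.png

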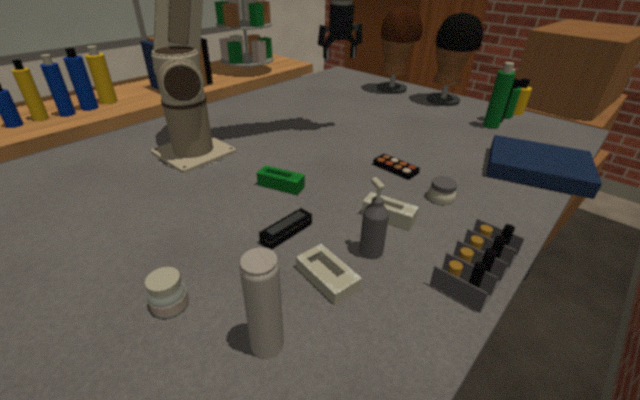

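The top picture shows these candidates:
- **Tin:** black tin at (346,206). The only other dark slab is the palette, with its coloured pans, at (170,200).
- **Tin case:** the narrow white case at (260,152) is the real one. The green look-alike at (292,272) is not.
- **Palette case:** the wide white case at (362,146).
- **Bystanders:** pump bottle (313,130), spray can (440,115), jar (467,206) and tub (194,130).

Next I fit poses by silhouette and check the choice in one crop.

```bash
cat >> h.py <<'E'
from scipy.optimize import minimize
DIM=dict(palette=(.130,.056,.020),tin=(.130,.038,.032),palette_case=(.122,.065,.029),tin_case=(.122,.047,.041))
def corners(th,p,z0=0):
    l,w,h=DIM[th];c,s=np.cos(p[2]),np.sin(p[2])
    return [(p[0]+c*a-s*b,p[1]+s*a+c*b,z) for a in(-l/2,l/2) for b in(-w/2,w/2) for z in(z0,z0+h)]
S=6
def mask(c,th,p0):
    im=np.array(c["pixels"]);q=np.array([proj(c,k) for k in corners(th,p0)])
    x0,y0=(q.min(0)-14).astype(int);x1,y1=(q.max(0)+14).astype(int);x0=max(x0,0);y0=max(y0,0)
    cr=cv2.resize(im[y0:y1,x0:x1],None,fx=S,fy=S,interpolation=cv2.INTER_CUBIC).astype(int)
    g=cr.max(2); sat=cr.max(2)-cr.min(2); bg=np.median(g)
    if "case" in th: m=(cr.min(2)>165)
    else: m=(g<55)
    n,lab,st,_=cv2.connectedComponentsWithStats(m.astype(np.uint8)); k=1+np.argmax(st[1:,4])
    pts=np.argwhere(lab==k)[:,::-1]; hull=cv2.convexHull(pts.astype(np.int32))
    M=np.zeros(m.shape,np.uint8);cv2.fillConvexPoly(M,hull,1)
    return M,(x0,y0),cr
def rend(c,th,p,o,shape,z0=0):
    q=np.array([proj(c,k) for k in corners(th,p,z0)]);q=(q-o+.5)*S-.5
    M=np.zeros(shape,np.uint8);cv2.fillConvexPoly(M,cv2.convexHull((q*16).round().astype(np.int32)),1,shift=4);return M
def fit(cams,th,p0,z0=0):
    ms=[(c,)+mask(c,th,p0) for c in cams]
    f=lambda p:sum((rend(c,th,p,np.array(o),M.shape,z0)!=M).mean()/M.mean() for c,M,o,_ in ms)
    best=None
    for dy in(-.15,0,.15):
        s=np.array([p0[0],p0[1],p0[2]+dy]);sim=np.vstack([s,s+[.01,0,0],s+[0,.01,0],s+[0,0,.1]])
        r=minimize(f,s,method="Nelder-Mead",options=dict(initial_simplex=sim,xatol=1e-5,fatol=1e-6))
        if best is None or r.fun<best.fun:best=r
    return best.x,best.fun,ms
E
python3 - <<'E'
from h import *
np.set_printoptions(precision=4,suppress=True)
ct,cs=bot.camera("top"),bot.camera("scene")
G=dict(palette=(.524,.353,1.5),tin=(.505,-.077,1.57),palette_case=(.66,-.125,-.1),tin_case=(.645,.135,.2))
out=[]
for th,p in G.items():
    for nm,cams in(("top",[ct]),("scene",[cs]),("both",[ct,cs])):
        x,f,ms=fit(cams,th,p);print(th,nm,x,round(f,3))
    row=[]
    for c,M,o,cr in ms:
        v=np.ascontiguousarray(cr.clip(0,255).astype(np.uint8)[:,:,::-1])
        for A,col in((M,(0,0,255)),(rend(c,th,x,np.array(o),M.shape),(0,255,0))):
            cv2.drawContours(v,cv2.findContours(A,0,2)[0],-1,col,2)
        row.append(cv2.resize(v,(200,300)))
    out.append(np.hstack(row))
cv2.imwrite("pics/fit0.png",np.vstack([np.hstack(out[:2]),np.hstack(out[2:])]))
print(bot.get_obs()["eef_pos"],bot.get_obs()["tool_rot"])
E
```

```text
palette top [0.5214 0.3479 3.1258] 0.06
palette scene [ 0.523   0.3487 -0.0936] 0.29
palette both [ 0.5219  0.3489 -0.0422] 0.353
tin top [ 0.5015 -0.0812  1.558 ] 0.061
tin scene [ 0.5038 -0.0813  1.5927] 0.1
tin both [ 0.5018 -0.0815  1.5476] 0.17
palette_case top [ 0.6668 -0.1238 -0.1713] 0.073
palette_case scene [ 0.48   0.015 -0.35 ] 1.0
palette_case both [ 0.48   0.015 -0.35 ] 2.0
tin_case top [0.6485 0.1317 0.1877] 0.086Traceback (most recent call last):
  File "<stdin>", line 8, in <module>
  File "h.py", line 30, in fit
    ms=[(c,)+mask(c,th,p0) for c in cams]
             ~~~~^^^^^^^^^
  File "h.py", line 22, in mask
    n,lab,st,_=cv2.connectedComponentsWithStats(m.astype(np.uint8)); k=1+np.argmax(st[1:,4])
                                                                         ~~~~~~~~~^^^^^^^^^^
    return _wrapfunc(a, 'argmax', axis=axis, out=out, **kwds)
    return bound(*args, **kwds)
ValueError: attempt to get argmax of an empty sequence
```

```bash
sed -i 's/if "case" in th: m=.*/if "case" in th: m=(cr.min(2)>np.median(cr.min(2))+35)/; s/else: m=(g<55)/else: m=(g<bg*.6)/' h.py
cat > run.py <<'E'
from h import *
import sys
np.set_printoptions(precision=4,suppress=True)
ct,cs=bot.camera("top"),bot.camera("scene")
G=dict(palette=(.522,.349,-.03),tin=(.502,-.081,1.56),palette_case=(.665,-.124,-.17),tin_case=(.648,.132,.19))
out=[]
for th,p in G.items():
    for nm,cams in(("top",[ct]),("scene",[cs]),("both",[ct,cs])):
        x,f,ms=fit(cams,th,p);print(th,nm,x,round(f,3))
    row=[]
    for c,M,o,cr in ms:
        v=np.ascontiguousarray(cr.clip(0,255).astype(np.uint8)[:,:,::-1])
        for A,col in((M,(0,0,255)),(rend(c,th,x,np.array(o),M.shape),(0,255,0))):
            cv2.drawContours(v,cv2.findContours(A,0,2)[0],-1,col,2)
        row.append(cv2.resize(v,(200,300)))
    out.append(np.hstack(row))
cv2.imwrite("pics/fit0.png",np.vstack([np.hstack(out[:2]),np.hstack(out[2:])]))
print(bot.get_obs()["eef_pos"],bot.get_obs()["tool_rot"])
E
python3 run.py
```

```text
palette top [ 0.5228  0.3481 -0.0466] 0.023
palette scene [ 0.5229  0.3486 -0.0389] 0.058
palette both [ 0.523   0.3481 -0.0503] 0.083
tin top [ 0.5015 -0.0815  1.5336] 0.107
tin scene [ 0.5033 -0.082   1.5527] 0.068
tin both [ 0.5026 -0.0814  1.5497] 0.179
palette_case top [ 0.6676 -0.1239 -0.1592] 0.074
palette_case scene [ 0.6468 -0.1046 -0.2375] 0.356
palette_case both [ 0.6624 -0.1218 -0.1712] 0.571
tin_case top [0.6476 0.1315 0.1828] 0.089
tin_case scene [0.6244 0.1763 0.3956] 3.763
tin_case both [0.6426 0.1312 0.1915] 4.411
[0.2111 0.4533 0.2102] [0.2162 0.9764 0.     0.    ]
```

View pics/fit0.png

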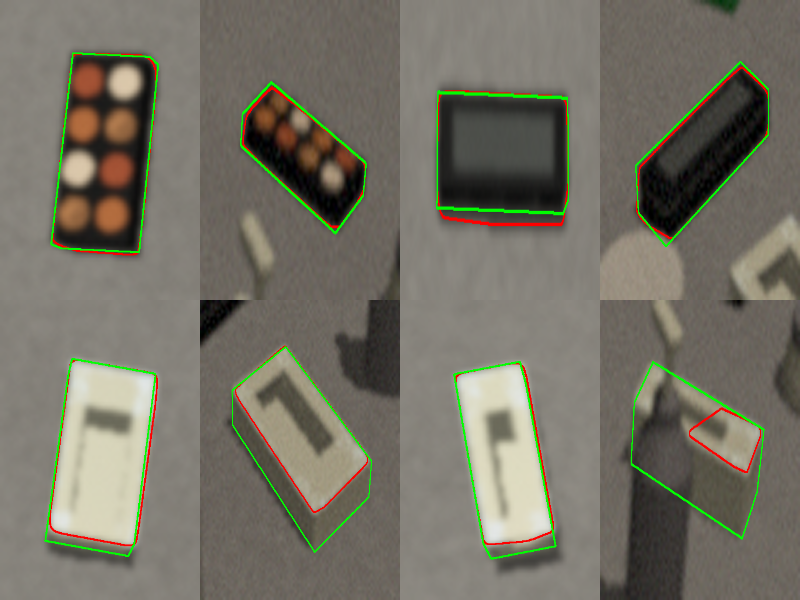

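The crop confirms the narrow white case and the black tin. For both cases the mask covered only the bright roof, so I refit those using the roof face alone.

```bash
cat >> h.py <<'E'
DIM.update(palette_case=(.122,.065,0),tin_case=(.122,.047,0))
def slide(case,item): # poses (x,y,yaw) helper: world offset along case axis
    pass
E
sed -i '/^def slide/,$d' h.py
python3 - <<'E'
from h import *
np.set_printoptions(precision=4,suppress=True)
ct,cs=bot.camera("top"),bot.camera("scene")
for th,p,z in(("palette_case",(.665,-.124,-.16),.029),("tin_case",(.647,.1315,.185),.041)):
    for nm,cams in(("top",[ct]),("scene",[cs])):
        if th=="tin_case" and nm=="scene":continue
        x,f,ms=fit(cams,th,p,z);print(th,nm,x,round(f,3))
    u=np.array([np.cos(x[2]),np.sin(x[2])])
    print(" home",x[:2]-.008*u)
# tin_case/palette_case in scene: origin cross check
for th in("tin_case","palette_case"):
  print([ (round(r["score"],2),ray(cs,np.array(r["centre"])*[640,400],0)[:2]) for r in bot.place_of("scene",th)])
E
```

```text
palette_case top [ 0.6617 -0.1228 -0.1688] 0.05
palette_case scene [ 0.6616 -0.1215 -0.1715] 0.015
 home [ 0.6538 -0.1201]
tin_case top [0.6415 0.13   0.1964] 0.067
 home [0.6336 0.1284]
[(0.88, array([0.3371, 0.0432])), (0.57, array([0.6379, 0.1373]))]
[(0.82, array([ 0.6701, -0.1342]))]
```

Chosen poses (x, y, yaw):
- **Tin:** (0.503, -0.081, 1.55)
- **Tin case:** (0.6415, 0.130, 0.196)
- **Palette:** (0.523, 0.348, -0.048)
- **Palette case:** (0.6617, -0.122, -0.171)

The tin goes first, gripped near its +y end.

```bash
python3 -m creep '[0.03,-0.04,0,-0.115,0.085, 0.05,-0.08,0,-0.23,0.085, 0.07,-0.115,0,-0.345,0.085, 0.09,-0.15,0,-0.46,0.085, 0.11,-0.185,0,-0.575,0.085, 0.13,-0.22,0,-0.69,0.085, 0.15,-0.255,0,-0.805,0.085, 0.17,-0.29,0,-0.92,0.085, 0.19,-0.32,0,-1.035,0.085, 0.21,-0.35,0,-1.156,0.085]'
```

```text
clock: 2.13
eef_pos: [0.4219, 0.1011, 0.2106]
tool_rot: [0.717, 0.697, 0.0, 0.0]
ft_force: [-0.1, 0.6, 0.1]
grip_width: 0.0848
grasp_force: 0.0
```

```bash
python3 -m creep '[0.02,-0.033,0,0,0.085, 0.041,-0.066,-0.01,0,0.085, 0.062,-0.099,-0.03,0,0.085, 0.082,-0.1315,-0.06,0,0.085, 0.082,-0.1315,-0.095,0,0.085, 0.082,-0.1315,-0.13,0,0.085, 0.082,-0.1315,-0.165,0,0.085, 0.082,-0.1315,-0.19,0,0.085, 0.082,-0.1315,-0.206,0,0.085, 0.082,-0.1315,-0.206,0,0.085]'
```

```text
clock: 2.97
eef_pos: [0.4994, -0.0282, 0.0004]
tool_rot: [0.715, 0.7, -0.003, -0.003]
ft_force: [-0.5, 0.0, 0.5]
grip_width: 0.0849
grasp_force: 0.0
```

```bash
python3 -m creep '[0,0,0.002,0,0.085, 0.001,0,0.002,0,0.03, 0.001,0,0.002,0,0.03, 0.001,0,0.002,0,0.03, 0.001,0,0.002,0,0.03, 0.001,0,0.002,0,0.03, 0.001,0,0.002,0,0.03, 0.001,0,0.002,0,0.03]'
```

```text
clock: 3.63
eef_pos: [0.5054, -0.0282, 0.0081]
tool_rot: [0.714, 0.7, 0.001, 0.001]
ft_force: [-0.9, 0.3, 7.1]
grip_width: 0.0343
grasp_force: 59.0
```

```bash
python3 -m creep '[0,0,0.015,0,0.03, 0,0,0.04,0,0.03, -0.02,0,0.07,0,0.03, -0.05,0,0.09,0,0.03, -0.08,0,0.09,0,0.03, -0.1,0,0.09,0,0.03, -0.1,0,0.09,0,0.03]'
python3 - <<'E'
from h import *
np.set_printoptions(precision=4,suppress=True)
a=bot.camera("top");b=bot.camera("scene")
im=np.vstack([cv2.resize(np.array(a["pixels"])[150:350,180:420],None,fx=1.5,fy=1.5),cv2.resize(np.array(b["pixels"])[60:260,140:380],None,fx=1.5,fy=1.5)])
cv2.imwrite("pics/g1.png",im[:,:,::-1]);print(bot.get_obs()["eef_pos"],bot.get_obs()["ft_force"])
E
```

```text
clock: 4.22
eef_pos: [0.3985, -0.0279, 0.0961]
tool_rot: [0.715, 0.7, -0.002, -0.002]
ft_force: [-1.3, -0.5, -2.0]
grip_width: 0.0341
grasp_force: 60.3
[ 0.4037 -0.0281  0.0966] [ 0.7268 -0.6371 -2.5565]
```

View pics/g1.png

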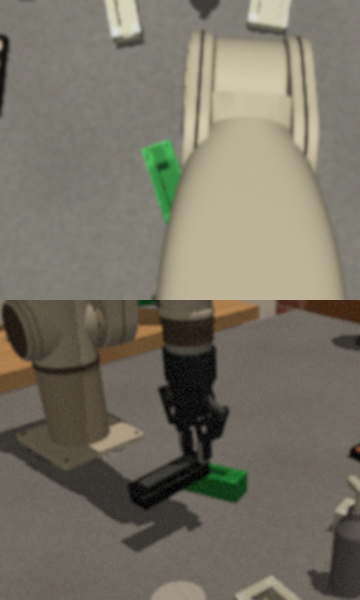

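The scene crop shows the tin held by its end at about (165,480), clear of the green case. Next I turn it towards the tin case.

```bash
python3 -m creep '[0,0,0,0.12,0.03, 0,0.01,0,0.24,0.03, 0,0.02,0,0.36,0.03, 0,0.03,0,0.48,0.03, 0,0.04,0,0.6,0.03, 0,0.05,0,0.72,0.03, 0,0.06,0,0.84,0.03, 0,0.07,0,0.96,0.03, 0.01,0.08,0,1.08,0.03, 0.01,0.09,0,1.2,0.03]'; python3 -m creep '[0,0.01,0,0.12,0.03, 0,0.018,0,0.24,0.03, 0.01,0.027,0,0.36,0.03, 0.02,0.027,0,0.48,0.03, 0.023,0.027,0,0.587,0.03, 0.023,0.027,0,0.587,0.03, 0.023,0.027,0,0.587,0.03, 0.023,0.027,0,0.587,0.03]'
python3 - <<'E'
from h import *
np.set_printoptions(precision=4,suppress=True)
o=bot.get_obs();a=o["tool_rot"];print(o["eef_pos"],o["ft_force"],np.arctan2(2*a[1]**2-1,2*a[0]*a[1]))
a=bot.camera("top");b=bot.camera("scene")
im=np.vstack([cv2.resize(np.array(a["pixels"])[120:320,180:420],None,fx=1.5,fy=1.5),cv2.resize(np.array(b["pixels"])[100:280,230:470],None,fx=1.5,fy=1.5)])
cv2.imwrite("pics/g2.png",im[:,:,::-1])
E
```

```text
clock: 5.15
eef_pos: [0.417, 0.0627, 0.0964]
tool_rot: [0.192, 0.981, 0.0, 0.001]
ft_force: [1.0, 1.0, -1.3]
grip_width: 0.0341
grasp_force: 60.5
clock: 5.82
eef_pos: [0.437, 0.0887, 0.0959]
tool_rot: [-0.096, 0.995, -0.0, -0.0]
ft_force: [0.3, 0.3, -2.0]
grip_width: 0.0342
grasp_force: 60.4
[0.437  0.0887 0.0959] [ 0.3489  0.3464 -1.9611] 1.7636754201160612
```

View pics/g2.png

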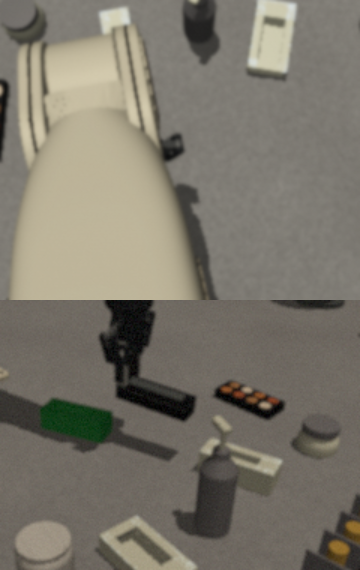

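The scene crop shows the tin level and pointing at the narrow white case. I lower it to the counter first, to square its height in the grip.

```bash
python3 -m creep '[0,0,-0.03,0,0.03, 0,0,-0.06,0,0.03, 0,0,-0.08,0,0.03, 0,0,-0.084,0,0.03, 0,0,-0.084,0,0.03, 0,0,-0.084,0,0.03]'; python3 -m creep '[0,0,-0.002,0,0.03, 0,0,-0.004,0,0.03, 0,0,-0.004,0,0.03, 0,0,-0.004,0,0.03]'
```

```text
clock: 6.42
eef_pos: [0.4376, 0.0888, 0.013]
tool_rot: [-0.097, 0.995, 0.0, 0.0]
ft_force: [-0.6, -0.3, -0.9]
grip_width: 0.0346
grasp_force: 61.1
clock: 6.75
eef_pos: [0.4381, 0.089, 0.009]
tool_rot: [-0.097, 0.995, 0.0, 0.001]
ft_force: [0.0, 1.2, -1.4]
grip_width: 0.0341
grasp_force: 61.4
```

```bash
python3 -m creep '[0,0,-0.002,0,0.03, 0,0,-0.002,0,0.03, 0,0,-0.002,0,0.03]'; python3 -m creep '[0,0,-0.002,0,0.03, 0,0,-0.002,0,0.03, 0,0,-0.002,0,0.03]'
```

```text
clock: 7.0
eef_pos: [0.4381, 0.0889, 0.0081]
tool_rot: [-0.097, 0.995, 0.0, 0.001]
ft_force: [-3.8, -1.1, 12.2]
grip_width: 0.0341
grasp_force: 64.7
clock: 7.25
eef_pos: [0.4382, 0.089, 0.0079]
tool_rot: [-0.097, 0.995, 0.0, 0.002]
ft_force: [-8.5, -3.2, 28.0]
grip_width: 0.0338
grasp_force: 68.5
```

```bash
python3 -m creep '[0,0,0.0075,0,0.03, 0,0,0.0075,0,0.03, 0.01,0.002,0.0075,0,0.03, 0.02,0.004,0.0075,0,0.03, 0.026,0.0052,0.0075,0,0.03, 0.026,0.0052,0.0075,0,0.03]'
python3 - <<'E'
from h import *
np.set_printoptions(precision=4,suppress=True)
a=bot.camera("top");b=bot.camera("scene")
for r in bot.place_of("scene","tin")[:2]: print(r["score"],ray(b,np.array(r["centre"])*[640,400],.0045))
im=cv2.resize(np.array(b["pixels"])[140:240,300:440],(784,560),interpolation=cv2.INTER_CUBIC)
cv2.imwrite("pics/g3.png",im[:,:,::-1])
E
```

```text
clock: 7.75
eef_pos: [0.4646, 0.0943, 0.0115]
tool_rot: [-0.097, 0.995, 0.0, 0.001]
ft_force: [0.1, 0.2, -1.4]
grip_width: 0.0345
grasp_force: 61.2
0.79 [0.5224 0.1093 0.0045]
```

View pics/g3.png

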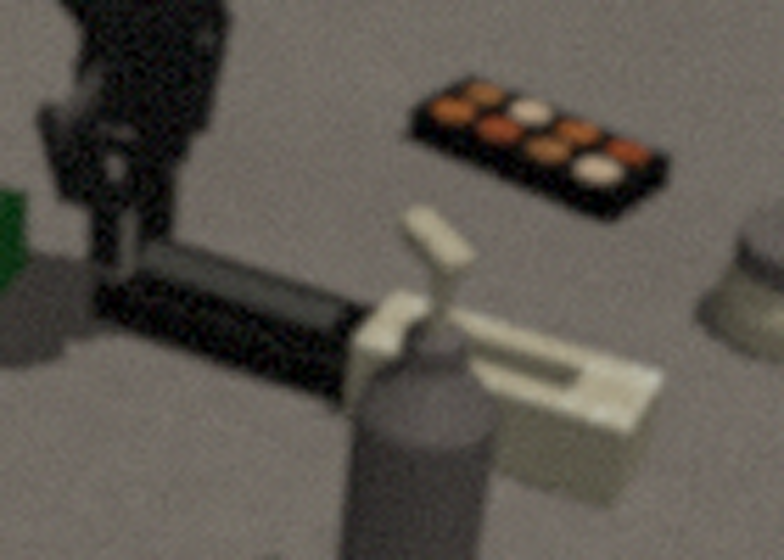

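The crop shows the tin's head at (350,340) lined up with the mouth of the tin case. I feed it in slowly.

```bash
python3 -m creep '[0,0,0.0012,0,0.03, 0.004,0.0008,0.0012,0,0.03, 0.008,0.0016,0.0012,0,0.03, 0.012,0.0024,0.0012,0,0.03, 0.016,0.0032,0.0012,0,0.03, 0.016,0.0032,0.0012,0,0.03]'
```

```text
clock: 8.4
eef_pos: [0.4665, 0.095, 0.0094]
tool_rot: [-0.097, 0.995, -0.001, -0.012]
ft_force: [-18.7, -2.4, 4.1]
grip_width: 0.0339
grasp_force: 62.7
```

```bash
python3 - <<'E'
from h import *
np.set_printoptions(precision=4,suppress=True)
o=bot.get_obs();print(o["ft_force"],o["ft_torque"],o["eef_pos"])
b=bot.camera("scene")
im=cv2.resize(np.array(b["pixels"])[170:230,310:394],(784,560),interpolation=cv2.INTER_CUBIC)
im=cv2.convertScaleAbs(im,alpha=2.0,beta=0)
cv2.imwrite("pics/g4.png",im[:,:,::-1])
E
```

```text
[-18.7121  -2.3689   4.1107] [-0.6147  4.0023 -0.04  ] [0.4665 0.095  0.0094]
```

View pics/g4.png

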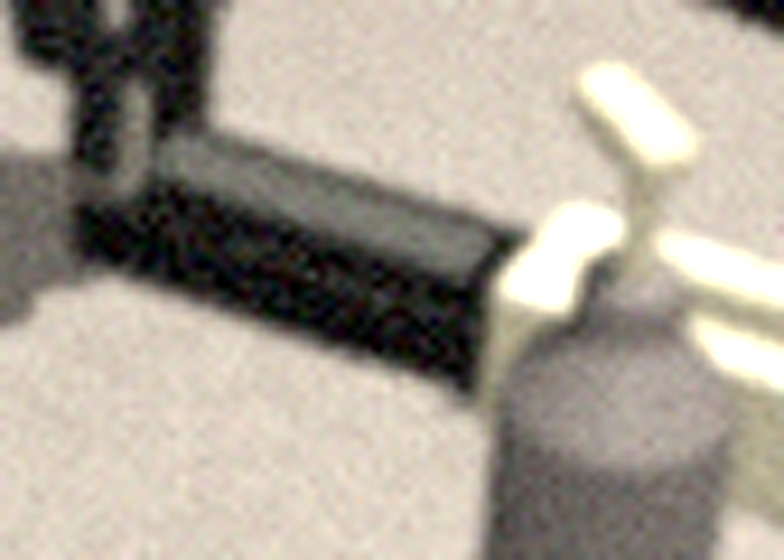

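```bash
python3 -m creep '[-0.015,-0.003,0.002,0,0.03, -0.022,-0.0044,0.003,0,0.03, -0.022,-0.0044,0.003,0,0.03, -0.022,-0.0044,0.003,0,0.03]'; python3 - <<'E'
from h import *
np.set_printoptions(precision=4,suppress=True)
b=bot.camera("scene")
o=bot.get_obs();print(o["ft_force"],o["ft_torque"],o["eef_pos"])
P=[ray(b,(300+x/5.6,140+y/5.6),.041)[:2] for x,y in((660,372),(632,433),(403,290),(348,345))]
print(np.array(P), "centre",np.mean(P,0)); d=P[0]-P[2];print(np.arctan2(d[1],d[0]),np.linalg.norm(d)); d=P[1]-P[3];print(np.arctan2(d[1],d[0]),np.linalg.norm(d))
# tin top rear..front edges: fit line of tin near-bottom? expected projections
c,s=np.cos(.1964),np.sin(.1964)
for n,(a,e) in dict(fl=(-.061,.0235),fr=(-.061,-.0235),bl=(.061,.0235),br=(.061,-.0235)).items():
    q=proj(b,(.6415+c*a-s*e,.13+s*a+c*e,.041)); print(n,((q-[300,140])*5.6).round())
g=o["eef_pos"]
for n,(a,e,z) in dict(headRtop=(.118,-.019,.032),headRbot=(.118,-.019,0),headLtop=(.118,.019,.032),tailRtop=(-.012,-.019,.032)).items():
    q=proj(b,(g[0]+c*a-s*e,g[1]+s*a+c*e,z+g[2]-.0081)); print(n,q.round(1),((q-[310,170])*9.333).round())
im=cv2.resize(np.array(b["pixels"])[170:230,310:394],(784,560),interpolation=cv2.INTER_CUBIC)
im=cv2.convertScaleAbs(im,alpha=2.0,beta=0)
cv2.imwrite("pics/g5.png",im[:,:,::-1])
E
```

```text
clock: 8.78
eef_pos: [0.458, 0.0929, 0.0164]
tool_rot: [-0.097, 0.995, 0.0, 0.001]
ft_force: [0.2, 0.2, -1.6]
grip_width: 0.0342
grasp_force: 60.6
[ 0.213   0.8391 -1.9331] [-0.0279  0.1211 -0.0044] [0.4586 0.0931 0.0165]
[[0.6959 0.1641]
 [0.7089 0.1181]
 [0.5806 0.1422]
 [0.5883 0.0904]] centre [0.6434 0.1287]
0.18743772639050152 0.11739653695290424
0.22558716427019426 0.12375569635155227
fl [395. 288.]
fr [351. 339.]
bl [663. 372.]
br [626. 429.]
headRtop [360.4 199. ] [471. 270.]
headRbot [359.4 209.7] [461. 371.]
headLtop [366.9 191.7] [531. 202.]
tailRtop [314.3 183.9] [ 40. 130.]
```

View pics/g5.png

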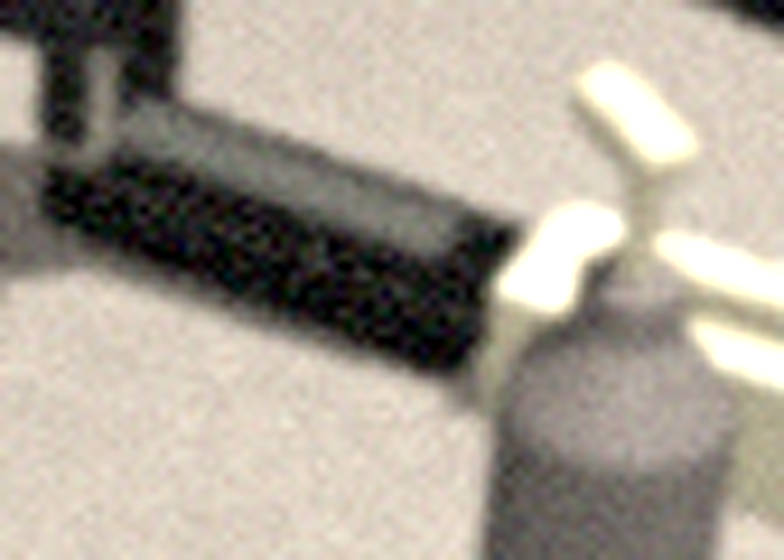

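The predicted corners match the picture to about 2 mm: the head's bottom corner is predicted at (461,371) and appears at about (460,375). The tin was running about 1 mm too high, close to the roof lip. I retry lower and in small steps.

```bash
python3 -m creep '[0,0,-0.0043,0,0.03, 0,0,-0.0043,0,0.03, 0.004,0.0008,-0.0043,0,0.03, 0.008,0.0016,-0.0043,0,0.03, 0.012,0.0024,-0.0043,0,0.03, 0.014,0.0028,-0.0043,0,0.03, 0.014,0.0028,-0.0043,0,0.03, 0.014,0.0028,-0.0043,0,0.03]';python3 -c "
from h import *
print(bot.get_obs()['ft_torque'])"
```

```text
clock: 9.5
eef_pos: [0.4668, 0.0949, 0.0102]
tool_rot: [-0.097, 0.995, -0.0, -0.005]
ft_force: [-7.5, -0.9, 1.5]
grip_width: 0.0341
grasp_force: 62.0
[-0.22432841  1.63925371 -0.05211126]
```

```bash
python3 -m creep '[-0.008,-0.0016,0.0,0,0.03, -0.008,0.0004,0,0,0.03, -0.008,0.0004,0,0,0.03, -0.004,0.0012,0,0,0.03, -0.001,0.0019,0,0,0.03, -0.001,0.0019,0,0,0.03]';python3 -c "
from h import *
print(bot.get_obs()['ft_torque'])"
```

```text
clock: 10.0
eef_pos: [0.4665, 0.0967, 0.0105]
tool_rot: [-0.097, 0.995, -0.0, -0.004]
ft_force: [-7.1, -1.9, 0.4]
grip_width: 0.034
grasp_force: 61.7
[-0.30511883  1.64800306  0.00846118]
```

```bash
python3 -m creep '[-0.008,-0.0016,0.0,0,0.03, -0.008,0.0004,0,0,0.03, -0.008,0.0004,0,0,0.03, -0.004,0.0012,0,0,0.03, 0.001,0.0022,0,0,0.03, 0.001,0.0022,0,0,0.03]';python3 -c "
from h import *
print(bot.get_obs()['ft_torque'])"
```

```text
clock: 10.5
eef_pos: [0.4659, 0.0987, 0.0101]
tool_rot: [-0.098, 0.995, -0.0, -0.006]
ft_force: [-10.5, -1.0, 1.1]
grip_width: 0.0345
grasp_force: 61.9
[-0.31101981  2.12089462  0.02721497]
```

```bash
python3 -m creep '[-0.01,-0.004,0,0,0.03, -0.01,-0.006,0.003,0,0.03, -0.01,-0.006,0.003,0,0.03, -0.01,-0.006,0.003,0,0.03]'; python3 - <<'E'
from h import *
np.set_printoptions(precision=4,suppress=True)
b=bot.camera("scene"); im=np.array(b["pixels"]).astype(int)
o=bot.get_obs();g=o["eef_pos"];print(g,o["ft_force"],o["ft_torque"])
c,s=np.cos(.196),np.sin(.196)
def line(p,z,e,pit):
    return [proj(b,(g[0]+c*a-s*e,g[1]+s*a+c*e,g[2]-.0081+z-pit*a)) for a in np.linspace(.02,.10,17)]
# bottom-right edge: find dark->light transition going down each column
g0=cv2.GaussianBlur(im.max(2).astype(np.float32),(0,0),.8)
ys=[];P=line(None,0,-.019,0)
for q in P:
    x=int(round(q[0]));r=np.arange(int(q[1])-5,int(q[1])+9);v=np.array([g0[k,x] for k in r])
    gr=np.diff(v);k=np.argmax(gr);
    # subpixel centroid
    w=gr[max(k-2,0):k+3].clip(0);rr=r[max(k-2,0):k+3][:len(w)]+.5;ys.append(((w*rr).sum()/w.sum())-(q[1]+(x-q[0])*.41))
print("bottom edge residual px (down+):",np.array(ys).round(2))
print("px per mm z:",(proj(b,(g[0],g[1],0))-proj(b,(g[0],g[1],.01)))[1]/10)
E
```

```text
clock: 10.83
eef_pos: [0.4629, 0.094, 0.0154]
tool_rot: [-0.097, 0.995, 0.0, 0.002]
ft_force: [1.5, -0.8, -1.7]
grip_width: 0.0343
grasp_force: 60.6
[0.4627 0.094  0.0152] [ 0.1601  0.3151 -1.7472] [-0.0519  0.153  -0.0095]
bottom edge residual px (down+): [1.58 1.64 1.25 1.14 1.27 1.65 1.53 1.56 1.74 1.34 1.37 1.25 1.65 1.16
 1.31 1.58 1.3 ]
px per mm z: 0.31693148808600424
```

```bash
python3 -m creep '[0.004,0.0008,0,0,0.03, 0.008,0.0016,0,0,0.03, 0.01,0.002,0,0,0.03, 0.01,0.002,0,0,0.03]';python3 -c "
from h import *
print(bot.get_obs()['ft_torque'])"
```

```text
clock: 11.22
eef_pos: [0.4677, 0.0952, 0.0134]
tool_rot: [-0.097, 0.995, -0.0, -0.004]
ft_force: [-7.4, -0.1, 0.0]
grip_width: 0.0341
grasp_force: 61.5
[-0.23545382  1.51745118 -0.04779658]
```

```bash
python3 -m creep '[-0.01,-0.004,-0.003,0,0.03, -0.01,-0.0045,-0.003,0,0.03, -0.01,-0.0045,-0.003,0,0.03, -0.004,-0.0033,-0.003,0,0.03, 0.002,-0.0018,-0.003,0,0.03, 0.002,-0.0018,-0.003,0,0.03]';python3 -c "
from h import *
print(bot.get_obs()['ft_torque'])"
```

```text
clock: 11.72
eef_pos: [0.4672, 0.0929, 0.0099]
tool_rot: [-0.097, 0.995, -0.001, -0.007]
ft_force: [-11.8, -2.3, 1.8]
grip_width: 0.0344
grasp_force: 62.2
[-0.42080844  2.56609994 -0.13277242]
```

Probing isn't resolving this. I'll set the tin down on the mouth line, clear the view and measure with the top camera.

```bash
python3 -m creep '[-0.015,-0.003,0,0,0.03, -0.03,-0.005,0,0,0.03, -0.03,-0.005,-0.0038,0,0.03, -0.03,-0.005,-0.0038,0,0.03, -0.03,-0.005,-0.0038,0,0.06, -0.03,-0.005,-0.0038,0,0.06, -0.03,-0.005,-0.0038,0,0.06]'; python3 -m creep '[0,0,0.03,0,0.06, 0,0,0.07,0,0.06, -0.01,0.03,0.1,0,0.06, -0.03,0.07,0.11,0,0.06, -0.05,0.11,0.11,0,0.06, -0.07,0.15,0.11,0,0.06, -0.09,0.185,0.11,0,0.06, -0.11,0.22,0.11,0,0.06, -0.13,0.255,0.11,0,0.06, -0.15,0.29,0.11,0,0.06]'; python3 - <<'E'
from h import *
np.set_printoptions(precision=4,suppress=True)
ct,cs=bot.camera("top"),bot.camera("scene")
for th,p,z in(("tin",(.49,.098,.196),0),("tin_case",(.6415,.13,.196),.041)):
    for nm,cams in(("top",[ct]),("scene",[cs])):
        try:
            x,f,ms=fit(cams,th,p,z);print(th,nm,x,round(f,3))
        except Exception as e: print(e)
a=np.array(ct["pixels"])[125:195,235:315]; cv2.imwrite("pics/g6.png",cv2.resize(a,None,fx=8,fy=8,interpolation=cv2.INTER_CUBIC)[:,:,::-1])
E
```

```text
clock: 12.3
eef_pos: [0.4451, 0.0893, 0.0082]
tool_rot: [-0.097, 0.995, 0.0, 0.001]
ft_force: [-0.0, 0.1, 0.5]
grip_width: 0.0599
grasp_force: 0.0
clock: 13.13
eef_pos: [0.2956, 0.3758, 0.1183]
tool_rot: [-0.097, 0.995, 0.001, 0.001]
ft_force: [1.0, 0.1, 0.4]
grip_width: 0.0601
grasp_force: 0.0
tin top [0.4916 0.0989 0.2062] 0.04
tin scene [0.4931 0.0999 0.189 ] 0.051
tin_case top [0.6415 0.13   0.1956] 0.067
tin_case scene [0.6412 0.1327 0.1364] 1.691
```

View pics/g6.png

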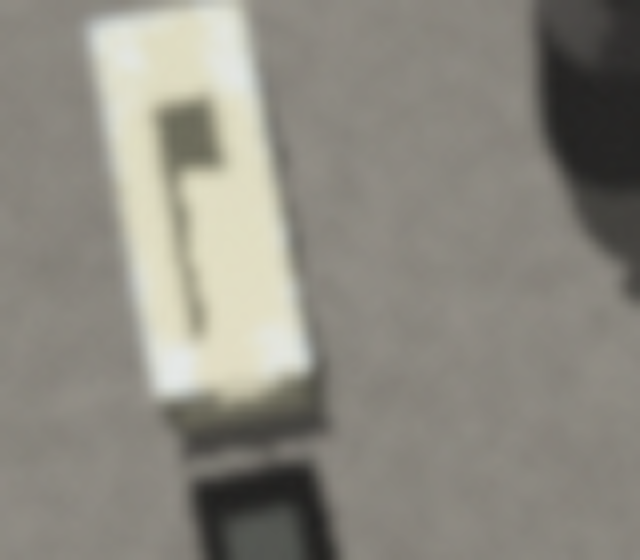

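The picture shows the tin at (250,500) in line with the case mouth at (250,400). It sits about 1.3 mm to the right of the axis and about 5 mm farther back in the grip than assumed. I regrip nearer its middle, which means less droop, and retry on the measured axis.

```bash
python3 -m creep '[0.02,-0.032,0,0,0.06, 0.042,-0.067,0,0,0.06, 0.064,-0.102,0,0,0.06, 0.086,-0.137,0,0,0.06, 0.108,-0.172,0,0,0.06, 0.13,-0.207,0,0,0.06, 0.152,-0.242,0,0,0.06, 0.1768,-0.2805,-0.02,0,0.06, 0.1768,-0.2805,-0.04,0,0.06, 0.1768,-0.2805,-0.05,0,0.06]'; python3 -m creep '[0,0,-0.03,0,0.06, 0,0,-0.055,0,0.06, 0,0,-0.0605,0,0.06, 0,0,-0.0605,0,0.06, 0,0,-0.0605,0,0.06]'
```

```text
clock: 14.07
eef_pos: [0.4744, 0.0893, 0.066]
tool_rot: [-0.094, 0.996, -0.0, -0.0]
ft_force: [-1.0, 0.7, -0.3]
grip_width: 0.0599
grasp_force: 0.0
clock: 14.48
eef_pos: [0.4736, 0.0927, 0.0078]
tool_rot: [-0.097, 0.995, -0.0, 0.0]
ft_force: [-0.6, -0.1, 0.3]
grip_width: 0.06
grasp_force: 0.0
```

```bash
python3 -m creep '[-0.001,0.0027,0,0,0.06, -0.001,0.0027,0,0,0.06, -0.001,0.0027,0,0,0.06, -0.001,0.0027,0,0,0.03, -0.001,0.0027,0,0,0.03, -0.001,0.0027,0,0,0.03, -0.001,0.0027,0,0,0.03, -0.001,0.0027,0,0,0.03]'; python3 -m creep '[0,0.001,0.0047,0,0.03, 0,0.001,0.0047,0,0.03, 0,0.001,0.0047,0,0.03, 0,0.001,0.0047,0,0.03]'; python3 - <<'E'
from h import *
o=bot.get_obs();g=o["eef_pos"];a=o["tool_rot"];print(np.arctan2(2*a[1]**2-1,2*a[0]*a[1])-np.pi/2,"lateral mm",1e3*(-np.sin(.196)*(g[0]-.6415)+np.cos(.196)*(g[1]-.130)),g)
cs=bot.camera("scene");im=np.array(cs["pixels"])[170:230,300:384];cv2.imwrite("pics/g7.png",cv2.convertScaleAbs(cv2.resize(im,(784,560),interpolation=cv2.INTER_CUBIC),alpha=2)[:,:,::-1])
E
```

```text
clock: 15.15
eef_pos: [0.4725, 0.0957, 0.0086]
tool_rot: [-0.098, 0.995, 0.0, 0.001]
ft_force: [-2.1, -0.1, 7.6]
grip_width: 0.0343
grasp_force: 58.9
clock: 15.48
eef_pos: [0.4716, 0.0965, 0.0117]
tool_rot: [-0.098, 0.995, -0.0, -0.0]
ft_force: [-0.3, 1.0, -3.0]
grip_width: 0.0339
grasp_force: 59.8
0.19532522761523774 lateral mm 0.25161600709447396 [0.47163019 0.09652904 0.01170311]
```

```bash
python3 -m creep '[0,0,0.0014,0,0.03, 0.01,0.002,0.0014,0,0.03, 0.018,0.0036,0.0014,0,0.03, 0.022,0.0044,0.0014,0,0.03, 0.022,0.0044,0.0014,0,0.03, 0.027,0.0054,0.0014,0,0.03, 0.032,0.0064,0.0014,0,0.03, 0.036,0.0072,0.0014,0,0.03, 0.036,0.0072,0.0014,0,0.03]'
```

```text
clock: 16.28
eef_pos: [0.4955, 0.1015, 0.01]
tool_rot: [-0.097, 0.995, -0.001, -0.012]
ft_force: [-18.3, -3.3, 5.3]
grip_width: 0.0336
grasp_force: 62.8
```

```bash
cat > edge.py <<'E'
from h import *
import sys
np.set_printoptions(precision=2,suppress=True)
def run(d):
    cs=[bot.camera("scene") for _ in range(4)];b=cs[0]
    im=np.mean([np.array(c["pixels"]).astype(np.float32) for c in cs],0).max(2)
    o=bot.get_obs();g=np.array(o["eef_pos"]);c,s=np.cos(.196),np.sin(.196);res=[]
    A=np.linspace(.015,d-.006,12)
    for a in A:
        p=lambda z,e=-.019:proj(b,(g[0]+c*a-s*e,g[1]+s*a+c*e,z))
        q=p(0);n=(p(0)-p(.01));nn=n/np.linalg.norm(n);t=np.arange(-6,6,.1)
        v=cv2.remap(im,(q[0]+nn[0]*t).astype(np.float32)[None],(q[1]+nn[1]*t).astype(np.float32)[None],cv2.INTER_LINEAR)[0]
        thr=(v[:25].min()+np.median(im))/2*0.75
        k=len(v)-1
        k=np.argmax((v>thr)&(np.arange(len(v))>15)); res.append(-t[k]/np.linalg.norm(n)*10)
    r=np.array(res);print("z(mm) of bottom edge along tin:",r);f=np.polyfit(A,r,1);print("eef",g*1e3,"z@tool",f[1],"z@head",np.polyval(f,d))
run(float(sys.argv[1]))
E
python3 -c "
from h import *
print(bot.get_obs()['ft_torque'])"
python3 -m creep '[-0.01,-0.002,0,0,0.03, -0.026,-0.0052,0,0,0.03, -0.026,-0.0052,0,0,0.03, -0.026,-0.0052,0,0,0.03]'; python3 edge.py .085; python3 -m creep '[0,0,-0.0055,0,0.03, 0,0,-0.0055,0,0.03, 0,0,-0.0055,0,0.03]'; python3 edge.py .085;  python3 -m creep '[0,0,0,0,0.06, 0,0,0,0,0.06, 0,0,0,0,0.06]'; python3 edge.py .085
```

```text
[-0.72094139  4.1420389  -0.03467484]
clock: 16.62
eef_pos: [0.4814, 0.0985, 0.0133]
tool_rot: [-0.097, 0.995, -0.0, -0.0]
ft_force: [0.3, 0.3, -1.7]
grip_width: 0.0332
grasp_force: 59.9
z(mm) of bottom edge along tin: [4.96 4.96 4.95 4.94 4.93 4.31 4.61 4.3  4.29 4.59 4.28 4.27]
eef [483.28  98.83  13.7 ] z@tool 5.213029710380458 z@head 4.131796882391601
clock: 17.07
eef_pos: [0.4838, 0.0989, 0.0086]
tool_rot: [-0.097, 0.995, 0.0, 0.002]
ft_force: [0.5, 0.3, 3.8]
grip_width: 0.0338
grasp_force: 62.8
z(mm) of bottom edge along tin: [3.41 3.1  2.78 3.4  2.77 2.46 2.77 3.07 3.06 3.67 3.66 3.66]
eef [483.84  98.94   8.66] z@tool 2.769041466212293 z@head 3.4604397085715886
clock: 17.52
eef_pos: [0.4809, 0.0983, 0.0072]
tool_rot: [-0.097, 0.995, -0.0, -0.001]
ft_force: [0.6, -0.3, 0.1]
grip_width: 0.0603
grasp_force: 0.0
z(mm) of bottom edge along tin: [3.1  2.79 3.09 3.09 3.08 2.46 3.08 3.07 2.76 3.37 3.67 3.66]
eef [481.54  98.46   7.57] z@tool 2.6828415066344924 z@head 3.440834942259361
```

The tin droops at the head: the tool rose about 5.5 mm but the head came up only about 1 mm, so it has been hitting the 3 mm floor lip. I regrip at the centre and carry it higher.

```bash
python3 -m creep '[0.0196,0.0039,0,0,0.06, 0.0196,0.0039,0,0,0.06, 0.0196,0.0039,0,0,0.06, 0.0196,0.0039,0,0,0.03, 0.0196,0.0039,0,0,0.03, 0.0196,0.0039,0,0,0.03, 0.0196,0.0039,0,0,0.03, 0.0196,0.0039,0,0,0.03]'; python3 -m creep '[0,0,0.006,0,0.03, 0,0,0.006,0,0.03, 0,0,0.006,0,0.03, 0,0,0.006,0,0.03]'; python3 edge.py .065
```

```text
clock: 18.38
eef_pos: [0.5006, 0.1023, 0.0082]
tool_rot: [-0.097, 0.995, 0.0, -0.001]
ft_force: [-3.8, -0.3, 5.6]
grip_width: 0.0343
grasp_force: 59.5
clock: 18.72
eef_pos: [0.5015, 0.1024, 0.0137]
tool_rot: [-0.097, 0.995, -0.0, -0.0]
ft_force: [0.1, 0.3, -1.9]
grip_width: 0.0345
grasp_force: 59.9
z(mm) of bottom edge along tin: [5.87 5.24 5.55 5.54 5.53 5.83 6.13 5.82 5.82 6.11 5.8  6.1 ]
eef [501.42 102.45  13.62] z@tool 5.322010832237761 z@head 6.1250313127228395
```

```bash
python3 -m creep '[0.008,0.0016,0,0,0.03, 0.014,0.0028,0,0,0.03, 0.018,0.0036,0,0,0.03, 0.022,0.0044,0,0,0.03, 0.026,0.0052,0,0,0.03, 0.026,0.0052,0,0,0.03]';python3 -c "
from h import *
print(bot.get_obs()['ft_torque'])"
```

```text
clock: 19.42
eef_pos: [0.5289, 0.1079, 0.0139]
tool_rot: [-0.097, 0.995, 0.0, 0.001]
ft_force: [-0.1, -0.0, -2.3]
grip_width: 0.0341
grasp_force: 59.9
[-0.02130836  0.02759401  0.01048669]
```

It's in. Continuing.

```bash
python3 -m creep '[0.006,0.0012,0,0,0.03, 0.012,0.0024,0,0,0.03, 0.018,0.0036,0,0,0.03, 0.024,0.0048,0,0,0.03, 0.03,0.006,0,0,0.03, 0.034,0.0068,0,0,0.03, 0.034,0.0068,0,0,0.03]'
```

```text
clock: 20.0
eef_pos: [0.563, 0.1147, 0.014]
tool_rot: [-0.097, 0.995, -0.0, 0.001]
ft_force: [-0.1, -0.8, -1.5]
grip_width: 0.034
grasp_force: 59.9
```

```bash
python3 -m creep '[0,0,-0.0015,0,0.06, 0,0,-0.0015,0,0.06, 0,0,-0.0015,0,0.06, 0,0,0.035,0,0.06, 0,0,0.066,0,0.06, -0.03,-0.006,0.066,0,0.03, -0.06,-0.012,0.066,0,0.0, -0.092,-0.0182,0.066,0,0.0, -0.092,-0.0182,0.04,0,0, -0.092,-0.0182,0.02,0,0]'; python3 -m creep '[0,0,-0.018,0,0, 0,0,-0.018,0,0, 0,0,-0.018,0,0]'
```

```text
clock: 20.83
eef_pos: [0.4687, 0.0962, 0.035]
tool_rot: [-0.098, 0.995, 0.0, 0.002]
ft_force: [0.1, -0.5, -1.1]
grip_width: 0.0008
grasp_force: 0.0
clock: 21.08
eef_pos: [0.4687, 0.0962, 0.0157]
tool_rot: [-0.098, 0.995, -0.0, -0.001]
ft_force: [0.8, 0.5, 0.6]
grip_width: 0.0005
grasp_force: 0.0
```

```bash
python3 -m creep '[0.01,0.002,0,0,0, 0.02,0.004,0,0,0, 0.03,0.006,0,0,0, 0.04,0.008,0,0,0, 0.05,0.01,0,0,0, 0.06,0.012,0,0,0, 0.07,0.014,0,0,0, 0.076,0.0152,0,0,0, 0.076,0.0152,0,0,0]'; python3 -m creep '[0.004,0.0008,0,0,0, 0.008,0.0016,0,0,0, 0.011,0.0022,0,0,0, 0.011,0.0022,0,0,0]'
```

```text
clock: 21.83
eef_pos: [0.5481, 0.112, 0.0174]
tool_rot: [-0.097, 0.995, 0.0, 0.002]
ft_force: [0.7, 0.1, -0.2]
grip_width: 0.0002
grasp_force: 0.0
clock: 22.17
eef_pos: [0.5572, 0.1138, 0.0161]
tool_rot: [-0.097, 0.995, 0.0, 0.0]
ft_force: [-0.6, -0.4, 0.4]
grip_width: -0.0002
grasp_force: 0.0
```

Nearly no push force yet, so I keep going in small steps until it meets the end wall.

```bash
python3 -m creep '[0.003,0.0006,0,0,0, 0.005,0.001,0,0,0, 0.005,0.001,0,0,0]'; python3 -m creep '[0.003,0.0006,0,0,0, 0.005,0.001,0,0,0, 0.005,0.001,0,0,0]'
```

```text
clock: 22.42
eef_pos: [0.562, 0.1147, 0.0159]
tool_rot: [-0.097, 0.995, -0.0, 0.0]
ft_force: [0.4, -0.4, 0.4]
grip_width: -0.0001
grasp_force: 0.0
clock: 22.67
eef_pos: [0.5672, 0.1158, 0.016]
tool_rot: [-0.097, 0.995, 0.0, 0.0]
ft_force: [-0.3, -0.7, -0.2]
grip_width: -0.0005
grasp_force: 0.0
```

```bash
python3 - <<'E'
from h import *
np.set_printoptions(precision=4,suppress=True)
cs=bot.camera("scene")
for r in bot.place_of("scene","tin")[:2]: print(r["score"],ray(cs,np.array(r["centre"])*[640,400],.003))
print(bot.get_obs()["eef_pos"],bot.get_obs()["ft_force"])
E
```

```text
0.71 [0.5689 0.1187 0.003 ]
[0.5666 0.1157 0.0158] [-0.7909  0.198   0.3401]
```

```bash
python3 -m creep '[0.003,0.0006,0,0,0, 0.004,0.0008,0,0,0, 0.004,0.0008,0,0,0]'; python3 - <<'E'
from h import *
cs=bot.camera("scene");ct=bot.camera("top")
A=cv2.resize(np.array(cs["pixels"])[150:230,310:430],(780,520),interpolation=cv2.INTER_CUBIC)
cv2.imwrite("pics/g8.png",cv2.convertScaleAbs(A,alpha=1.6)[:,:,::-1])
E
```

```text
clock: 23.02
eef_pos: [0.571, 0.1165, 0.016]
tool_rot: [-0.097, 0.995, 0.0, 0.0]
ft_force: [-0.1, 0.2, -0.2]
grip_width: -0.0002
grasp_force: 0.0
```

View pics/g8.png

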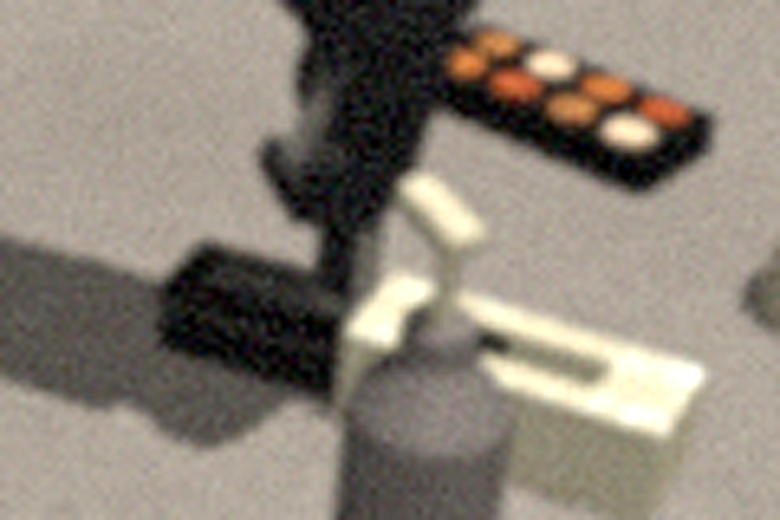

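The picture shows the tin at (250,320) still half out, with the fingers at (350,250) apparently above it although the TCP reads z=0.016. So the tips may sit higher than the TCP suggests. I'll check by touching the counter with shut fingers behind the tin.

```bash
python3 -m creep '[0,0,0.035,0,0, -0.04,-0.008,0.04,0,0, -0.08,-0.016,0.04,0,0, -0.12,-0.0235,0.03,0,0, -0.12,-0.0235,0,0,0, -0.12,-0.0235,-0.012,0,0, -0.12,-0.0235,-0.012,0,0, -0.12,-0.0235,-0.012,0,0]'; python3 -m creep '[0,0,-0.003,0,0, 0,0,-0.003,0,0, 0,0,-0.003,0,0]';python3 - <<'E'
from h import *
np.set_printoptions(precision=3,suppress=True)
o=bot.get_obs();g=np.array(o["eef_pos"]);print(o["joint_pos"])
b=bot.camera("scene")
im=np.array(b["pixels"]).astype(int).max(2)
for z in(0,.01,.02,.03,.04,.06):
    q=proj(b,(g[0],g[1],g[2]+z));x,y=q.round().astype(int);print(z,q,im[y,x-5:x+6])
E
```

```text
clock: 23.78
eef_pos: [0.4503, 0.0929, 0.0039]
tool_rot: [-0.097, 0.995, -0.0, -0.0]
ft_force: [0.4, 0.2, 1.2]
grip_width: -0.0
grasp_force: 0.0
clock: 24.03
eef_pos: [0.4517, 0.0932, 0.0015]
tool_rot: [-0.097, 0.995, 0.0, 0.001]
ft_force: [0.1, -0.2, 0.3]
grip_width: -0.0002
grasp_force: 0.0
[ 0.203  0.373 -0.418  0.779 -0.     0.008]
0 [319.785 193.454] [ 50  50  64  53  56  65  85  98 111 111 110]
0.01 [319.86  190.289] [ 61  56  50  57  74  86  94 105 104 110 107]
0.02 [319.936 187.087] [ 54  53  55  53  52  52  69  71  76  94 111]
0.03 [320.012 183.848] [41 29 12  0 20 38 55 64 65 73 90]
0.04 [320.089 180.57 ] [71 25 20 24 20 32 53 65 69 72 98]
0.06 [320.247 173.897] [ 8 25  6 26 14 27 20 16 31 46 81]
```

Image intensities put the shut fingertips about 22 mm above the reported TCP. I lower further to find contact.

```bash
python3 -c "
from workcell import bot
print(bot.grip_depth)"; python3 -m creep '[0,0,-0.006,0,0, 0,0,-0.012,0,0, 0,0,-0.012,0,0]'; python3 -m creep '[0,0,-0.004,0,0, 0,0,-0.004,0,0, 0,0,-0.004,0,0]';python3 -m creep '[0,0,-0.003,0,0, 0,0,-0.003,0,0, 0,0,-0.003,0,0]'
```

```text
0.0187
clock: 24.33
eef_pos: [0.4496, 0.0928, -0.0123]
tool_rot: [-0.097, 0.995, -0.0, -0.001]
ft_force: [-0.1, -0.7, 0.1]
grip_width: 0.0002
grasp_force: 0.0
clock: 24.58
eef_pos: [0.4503, 0.0929, -0.0154]
tool_rot: [-0.097, 0.995, -0.0, -0.0]
ft_force: [-0.9, 0.4, 0.1]
grip_width: 0.0
grasp_force: 0.0
clock: 24.83
eef_pos: [0.4505, 0.093, -0.0182]
tool_rot: [-0.097, 0.995, -0.0, -0.0]
ft_force: [-0.9, 0.7, -0.1]
grip_width: 0.0004
grasp_force: 0.0
```

Confirmed: the tips are at least 18 mm above the reported TCP, so I allow for that from here on. Pushing again with the tips low.

```bash
python3 -m creep '[0.01,0.001,0.007,0,0, 0.02,0.003,0.007,0,0, 0.03,0.005,0.007,0,0, 0.04,0.007,0.007,0,0, 0.05,0.009,0.007,0,0, 0.06,0.011,0.007,0,0, 0.07,0.013,0.007,0,0, 0.08,0.015,0.007,0,0, 0.09,0.017,0.007,0,0, 0.096,0.0182,0.007,0,0]'; python3 -m creep '[0.004,0.0008,0,0,0, 0.008,0.0016,0,0,0, 0.01,0.002,0,0,0, 0.01,0.002,0,0,0]'
```

```text
clock: 25.67
eef_pos: [0.5277, 0.1073, -0.0141]
tool_rot: [-0.097, 0.995, -0.002, -0.018]
ft_force: [-5.6, -1.3, 2.5]
grip_width: -0.0002
grasp_force: 1.8
clock: 26.0
eef_pos: [0.558, 0.1135, -0.0109]
tool_rot: [-0.097, 0.995, 0.0, 0.001]
ft_force: [0.1, -0.4, -0.1]
grip_width: 0.0
grasp_force: 0.0
```

```bash
python3 -m creep '[0.002,0.0004,0,0,0, 0.004,0.0008,0,0,0, 0.004,0.0008,0,0,0, 0.004,0.0008,0,0,0]'; python3 -m creep '[0.002,0.0004,0,0,0, 0.004,0.0008,0,0,0, 0.004,0.0008,0,0,0, 0.004,0.0008,0,0,0]'
```

```text
clock: 26.33
eef_pos: [0.5598, 0.1138, -0.0112]
tool_rot: [-0.097, 0.995, -0.0, -0.001]
ft_force: [-4.2, -1.8, 2.6]
grip_width: -0.0003
grasp_force: 2.2
clock: 26.67
eef_pos: [0.5595, 0.1138, -0.0117]
tool_rot: [-0.097, 0.995, -0.001, -0.005]
ft_force: [-12.3, -3.1, 9.6]
grip_width: 0.0003
grasp_force: 6.6
```

The tin met the end wall at tool x=0.5597, against 0.559 predicted, so it is home. Now the palette.

```bash
python3 -m creep '[-0.03,-0.006,0,0,0, -0.06,-0.012,0.01,0,0.02, -0.07,-0.01,0.05,-0.05,0.06, -0.07,0.025,0.08,-0.1,0.08, -0.065,0.06,0.09,-0.15,0.08, -0.06,0.095,0.09,-0.2,0.08, -0.055,0.13,0.09,-0.242,0.08, -0.053,0.165,0.09,-0.242,0.08, -0.052,0.2,0.09,-0.242,0.08, -0.052,0.235,0.09,-0.242,0.08]'; python3 - <<'E'
from h import *
np.set_printoptions(precision=4,suppress=True)
o=bot.get_obs();a=o["tool_rot"];print(o["eef_pos"],np.arctan2(2*a[1]**2-1,2*a[0]*a[1]))
ct,cs=bot.camera("top"),bot.camera("scene")
T=ct
print(fit([cs],"palette",(.523,.348,-.05))[:2])
for n,c in(("top",ct),("scene",cs)):
  for r in bot.place_of(n,"tin")[:2]: print(n,r["score"],ray(c,np.array(r["centre"])*[640,400],.003))
# dark extent along tin-case axis in front of mouth, at z=.035 top edge
im=np.array(ct["pixels"]).astype(int).max(2);u=np.array([np.cos(.196),np.sin(.196)])
for k in range(-100,-50,4):
    p=np.array([.6415,.13])+u*k/1e3; x,y=proj(ct,(p[0],p[1],.035)).round().astype(int);print(k,im[y,x],end="; ")
E
```

```text
clock: 27.5
eef_pos: [0.5138, 0.3523, 0.0794]
tool_rot: [0.023, 1.0, 0.001, 0.001]
ft_force: [0.9, 0.8, 0.3]
grip_width: 0.0803
grasp_force: 0.0
[0.5138 0.3523 0.0794] 1.5238075409206968
(array([0.5147, 0.3306, 0.2548]), np.float64(0.35835823163012104))
top 0.76 [0.6314 0.1268 0.003 ]
scene 0.5 [0.6351 0.1298 0.003 ]
-100 141; -96 143; -92 117; -88 89; -84 59; -80 21; -76 15; -72 29; -68 35; -64 68; -60 133; -56 228; -52 231;
```

```bash
python3 -m creep '[0,0,-0.03,0,0.08, 0,0,-0.06,0,0.08, 0,0,-0.075,0,0.08, 0,0,-0.075,0,0.08]'; python3 -m creep '[0,0,-0.008,0,0.08, 0,0,-0.014,0,0.08, 0,0,-0.014,0,0.08, 0,0,-0.014,0,0.08]'
```

```text
clock: 28.03
eef_pos: [0.51, 0.3461, -0.0004]
tool_rot: [0.024, 1.0, -0.003, -0.003]
ft_force: [-0.7, 0.1, -0.3]
grip_width: 0.0795
grasp_force: 0.0
clock: 28.37
eef_pos: [0.5133, 0.3498, -0.0093]
tool_rot: [0.024, 1.0, 0.0, 0.001]
ft_force: [0.2, 0.7, 0.1]
grip_width: 0.0802
grasp_force: 0.0
```

```bash
python3 -m creep '[-0.003,-0.001,-0.005,0,0.08, -0.003,-0.001,-0.0085,0,0.08, -0.003,-0.001,-0.0085,0,0.08]'; python3 -m creep '[0,0,0,0,0.045, 0,0,0,0,0.045, 0,0,0,0,0.045, 0,0,0,0,0.045, 0,0,0,0,0.045, 0,0,0,0,0.045]'
```

```text
clock: 28.62
eef_pos: [0.509, 0.3485, -0.0191]
tool_rot: [0.023, 1.0, -0.0, -0.0]
ft_force: [0.3, -0.0, -0.1]
grip_width: 0.08
grasp_force: 0.0
clock: 29.12
eef_pos: [0.5101, 0.3492, -0.018]
tool_rot: [0.023, 1.0, 0.0, 0.001]
ft_force: [0.2, -0.0, 4.1]
grip_width: 0.0546
grasp_force: 66.1
```

```bash
python3 -m creep '[0,0,0.03,0,0.045, -0.01,0,0.065,0,0.045, -0.03,-0.01,0.09,-0.02,0.045, -0.045,-0.04,0.09,-0.05,0.045, -0.05,-0.078,0.09,-0.08,0.045, -0.05,-0.116,0.09,-0.1,0.045, -0.05,-0.154,0.09,-0.123,0.045, -0.05,-0.192,0.09,-0.123,0.045, -0.05,-0.23,0.09,-0.123,0.045, -0.05,-0.268,0.09,-0.123,0.045]'; python3 -m creep '[0,-0.038,0,0,0.045, 0,-0.076,0,0,0.045, 0.01,-0.114,0,0,0.045, 0.02,-0.15,0,0,0.045, 0.03,-0.174,-0.01,0,0.045, 0.03,-0.174,-0.04,0,0.045, 0.03,-0.174,-0.06,0,0.045, 0.03,-0.174,-0.06,0,0.045, 0.03,-0.174,-0.06,0,0.045]';python3 - <<'E'
from h import *
o=bot.get_obs();a=o["tool_rot"];g=o["eef_pos"];print(g,np.arctan2(2*a[1]**2-1,2*a[0]*a[1])-np.pi/2, 1e3*(.1702*(g[0]-.6617)+.9854*(g[1]+.1222)))
E
```

```text
clock: 29.95
eef_pos: [0.4585, 0.079, 0.0708]
tool_rot: [0.085, 0.996, -0.0, -0.001]
ft_force: [0.8, -0.1, -2.6]
grip_width: 0.0542
grasp_force: 65.5
clock: 30.7
eef_pos: [0.4874, -0.093, 0.01]
tool_rot: [0.085, 0.996, 0.0, -0.003]
ft_force: [0.6, -0.1, -1.8]
grip_width: 0.0547
grasp_force: 65.4
[ 0.48742596 -0.09298484  0.0099724 ] -0.17016484960963485 -0.8728202361588042
```

```bash
python3 -m creep '[0,0.001,-0.015,0,0.045, 0,0.001,-0.0235,0,0.045, 0,0.001,-0.0235,0,0.045, 0,0.001,-0.0235,0,0.045, 0,0.001,-0.0235,0,0.045]';python3 - <<'E'
from h import *
np.set_printoptions(precision=4,suppress=True)
o=bot.get_obs();g=np.array(o["eef_pos"]);print(g, 1e3*(.1702*(g[0]-.6617)+.9854*(g[1]+.1222)),o["ft_force"])
cs=bot.camera("scene");u=np.array([.9854,-.1702]);p=g[:2]+.013*u
print("expected",p)
x,f,_=fit([cs],"palette",(p[0],p[1],-.171),.0045);print(x,f,1e3*(.1702*(x[0]-.6617)+.9854*(x[1]+.1222)))
E
```

```text
clock: 31.12
eef_pos: [0.4903, -0.0921, -0.0112]
tool_rot: [0.085, 0.996, -0.0, 0.001]
ft_force: [-0.6, 0.3, -0.8]
grip_width: 0.0545
grasp_force: 65.5
[ 0.4903 -0.0921 -0.0112] 0.48856116861953003 [-0.5692  0.2978 -0.8499]
expected [ 0.5031 -0.0943]
[ 0.5013 -0.1184  0.4229] 0.5894162627377582 -23.56073500744769
```

```bash
python3 -m creep '[0,0,-0.001,0,0.045, 0,0,-0.001,0,0.045, 0,0,-0.001,0,0.045]'; python3 -m creep '[0,0,-0.001,0,0.045, 0,0,-0.001,0,0.045, 0,0,-0.001,0,0.045]'
```

```text
clock: 31.42
eef_pos: [0.4898, -0.0923, -0.0128]
tool_rot: [0.085, 0.996, -0.0, 0.0]
ft_force: [0.0, -0.2, -1.1]
grip_width: 0.0545
grasp_force: 65.5
clock: 31.67
eef_pos: [0.4895, -0.0922, -0.0142]
tool_rot: [0.085, 0.996, 0.0, -0.0]
ft_force: [0.4, -1.5, -1.9]
grip_width: 0.0541
grasp_force: 65.5
```

```bash
python3 -m creep '[0.012,-0.0021,0.0006,0,0.045, 0.022,-0.0038,0.0006,0,0.045, 0.03,-0.0052,0.0006,0,0.045, 0.035,-0.006,0.0006,0,0.045, 0.039,-0.0067,0.0006,0,0.045, 0.042,-0.0073,0.0006,0,0.045, 0.045,-0.0078,0.0006,0,0.045, 0.045,-0.0078,0.0006,0,0.045]'
```

```text
clock: 32.33
eef_pos: [0.535, -0.1001, -0.0136]
tool_rot: [0.085, 0.996, 0.0, 0.0]
ft_force: [0.9, 0.0, -2.7]
grip_width: 0.0542
grasp_force: 65.5
```

It entered cleanly. Feeding on.

```bash
python3 -m creep '[0.008,-0.0014,0,0,0.045, 0.016,-0.0028,0,0,0.045, 0.024,-0.0041,0,0,0.045, 0.032,-0.0055,0,0,0.045, 0.04,-0.0069,0,0,0.045, 0.048,-0.0083,0,0,0.045, 0.048,-0.0083,0,0,0.045]'
```

```text
clock: 32.92
eef_pos: [0.5851, -0.1088, -0.0133]
tool_rot: [0.085, 0.996, -0.0, 0.001]
ft_force: [0.3, -0.0, -2.7]
grip_width: 0.0543
grasp_force: 65.5
```

```bash
python3 -m creep '[0,0,-0.0008,0,0.075, 0,0,-0.0008,0,0.075, 0,0,-0.0008,0,0.075, 0,0,0.035,0,0.075, 0,0,0.065,0,0.075, 0,0,0.065,0,0.075, -0.04,0.0069,0.065,0,0.03, -0.08,0.0138,0.065,0,0, -0.086,0.0149,0.065,0,0, -0.086,0.0149,0.03,0,0]'; python3 -m creep '[0,0,-0.02,0,0, 0,0,-0.0305,0,0, 0,0,-0.0305,0,0, 0,0,-0.0305,0,0]'
```

```text
clock: 33.75
eef_pos: [0.4972, -0.0936, 0.0211]
tool_rot: [0.085, 0.996, -0.0, 0.004]
ft_force: [2.7, -0.7, 0.3]
grip_width: 0.0263
grasp_force: 0.0
clock: 34.08
eef_pos: [0.496, -0.0933, -0.0141]
tool_rot: [0.085, 0.996, 0.0, -0.001]
ft_force: [0.6, -0.0, -0.6]
grip_width: -0.0001
grasp_force: 0.0
```

```bash
python3 -m creep '[0.01,-0.0017,0,0,0, 0.02,-0.0034,0,0,0, 0.03,-0.0052,0,0,0, 0.038,-0.0066,0,0,0, 0.046,-0.008,0,0,0, 0.054,-0.0093,0,0,0, 0.062,-0.0107,0,0,0, 0.07,-0.0121,0,0,0, 0.074,-0.0128,0,0,0, 0.074,-0.0128,0,0,0]'; python3 -m creep '[0.004,-0.0007,0,0,0, 0.008,-0.0014,0,0,0, 0.01,-0.0017,0,0,0, 0.01,-0.0017,0,0,0, 0.01,-0.0017,0,0,0]'
```

```text
clock: 34.92
eef_pos: [0.5357, -0.1, -0.0167]
tool_rot: [0.085, 0.996, 0.003, -0.033]
ft_force: [-66.7, 11.8, 52.9]
grip_width: 0.0002
grasp_force: 35.7
clock: 35.33
eef_pos: [0.5353, -0.0999, -0.0167]
tool_rot: [0.085, 0.996, 0.004, -0.042]
ft_force: [-85.7, 14.7, 70.0]
grip_width: -0.0003
grasp_force: 46.8
```

Jammed: the drooping tail is wedged at the lip. I back off and regrip the tail, so the palette goes in level.

```bash
python3 -m creep '[-0.04,0.0068,0.001,0,0, -0.07,0.0119,0.003,0,0, -0.07,0.0119,0.003,0,0, -0.07,0.0119,0.04,0,0.03, -0.07,0.0119,0.06,0,0.075, -0.07,0.0119,0.06,0,0.075, -0.07,0.0119,0.06,0,0.075]';python3 - <<'E'
from h import *
np.set_printoptions(precision=4,suppress=True)
o=bot.get_obs();print(o["eef_pos"],o["ft_force"])
cs=bot.camera("scene");ct=bot.camera("top")
for n,c in(("scene",cs),("top",ct)):
  for r in bot.place_of(n,"palette")[:2]: print(n,r["score"],ray(c,np.array(r["centre"])*[640,400],.003))
# dark extent along axis z=.022
im=np.array(cs["pixels"]).astype(int).max(2)
for e in(-.02,0,.02):
  for k in range(-160,-50,6):
    p=np.array([.6617,-.1222])+np.array([.9854,-.1702])*k/1e3+np.array([.1702,.9854])*e; x,y=proj(cs,(p[0],p[1],.021)).round().astype(int);print(k,im[y,x],end="; ")
  print()
E
```

```text
clock: 35.92
eef_pos: [0.5136, -0.0966, 0.0487]
tool_rot: [0.085, 0.996, -0.0, 0.003]
ft_force: [0.2, -0.4, -0.6]
grip_width: 0.0481
grasp_force: 0.0
[ 0.5136 -0.0966  0.0487] [ 0.2366 -0.3555 -0.5728]
scene 0.84 [ 0.6215 -0.1178  0.003 ]
top 0.58 [ 0.6108 -0.1106  0.003 ]
-160 54; -154 54; -148 66; -142 83; -136 115; -130 115; -124 114; -118 102; -112 39; -106 72; -100 139; -94 132; -88 79; -82 40; -76 46; -70 139; -64 172; -58 175; -52 173; 
-160 57; -154 56; -148 58; -142 74; -136 93; -130 116; -124 118; -118 109; -112 32; -106 23; -100 96; -94 63; -88 25; -82 11; -76 42; -70 83; -64 168; -58 169; -52 145; 
-160 55; -154 53; -148 59; -142 103; -136 119; -130 119; -124 113; -118 97; -112 42; -106 110; -100 138; -94 149; -88 115; -82 56; -76 144; -70 180; -64 172; -58 166; -52 131;
```

```bash
python3 -m creep '[0.025,-0.0043,0,0,0.08, 0.0476,-0.0082,-0.01,0,0.08, 0.0476,-0.0082,-0.03,0,0.08, 0.0476,-0.0082,-0.055,0,0.08, 0.0476,-0.0082,-0.0655,0,0.08, 0.0476,-0.0082,-0.0655,0,0.08, 0.0476,-0.0082,-0.0655,0,0.08]'
```

```text
clock: 36.7
eef_pos: [0.5568, -0.104, -0.0206]
tool_rot: [0.085, 0.996, 0.0, -0.002]
ft_force: [0.2, 0.1, 1.1]
grip_width: 0.08
grasp_force: 0.0
```

```bash
python3 -m creep '[0,0,0,0,0.045, 0,0,0,0,0.045, 0,0,0,0,0.045, 0,0,0,0,0.045, 0,0,0,0,0.045, 0,0,0,0,0.045]'
```

```text
clock: 37.2
eef_pos: [0.5593, -0.1044, -0.018]
tool_rot: [0.085, 0.996, -0.0, 0.001]
ft_force: [-1.1, -0.1, 6.7]
grip_width: 0.0547
grasp_force: 67.1
```

```bash
python3 -m creep '[0,0,0.0022,0,0.045, 0,0,0.0042,0,0.045, 0,0,0.0042,0,0.045, 0.005,-0.0009,0.0042,0,0.045, 0.01,-0.0017,0.0042,0,0.045, 0.01,-0.0017,0.0042,0,0.045]'
```

```text
clock: 37.7
eef_pos: [0.5696, -0.1061, -0.0155]
tool_rot: [0.085, 0.996, -0.0, 0.001]
ft_force: [0.5, -0.1, -1.7]
grip_width: 0.055
grasp_force: 66.4
```

Sliding freely. On to the limit for the fingers.

```bash
python3 -m creep '[0.006,-0.001,0.0005,0,0.045, 0.012,-0.0021,0.0005,0,0.045, 0.016,-0.0028,0.0005,0,0.045, 0.016,-0.0028,0.0005,0,0.045]'; python3 -m creep '[0,0,-0.0015,0,0.075, 0,0,-0.0015,0,0.075, 0,0,-0.0015,0,0.075, 0,0,0.035,0,0.075, 0,0,0.065,0,0.075, -0.02,0.0034,0.065,0,0.06, -0.05,0.0086,0.065,0,0.03, -0.05,0.0086,0.065,0,0, -0.05,0.0086,0.065,0,0, -0.05,0.0086,0.03,0,0]'; python3 -m creep '[0,0,-0.02,0,0, 0,0,-0.0275,0,0, 0,0,-0.0275,0,0, 0,0,-0.0275,0,0]'
```

```text
clock: 38.03
eef_pos: [0.5858, -0.109, -0.0147]
tool_rot: [0.085, 0.996, -0.0, 0.001]
ft_force: [-0.0, -0.1, -1.9]
grip_width: 0.0545
grasp_force: 66.4
clock: 38.87
eef_pos: [0.5412, -0.1014, 0.0218]
tool_rot: [0.085, 0.996, -0.001, 0.008]
ft_force: [2.7, 0.3, -0.0]
grip_width: 0.014
grasp_force: 0.0
clock: 39.2
eef_pos: [0.535, -0.1003, -0.0121]
tool_rot: [0.085, 0.996, -0.0, 0.0]
ft_force: [0.2, -0.3, 0.6]
grip_width: -0.0001
grasp_force: 0.0
```

```bash
python3 -m creep '[0.01,-0.0017,0,0,0, 0.02,-0.0034,0,0,0, 0.028,-0.0048,0,0,0, 0.034,-0.0058,0,0,0, 0.034,-0.0058,0,0,0]'; python3 -m creep '[0.003,-0.0005,0,0,0, 0.006,-0.001,0,0,0, 0.007,-0.0012,0,0,0, 0.007,-0.0012,0,0,0]'
```

```text
clock: 39.62
eef_pos: [0.5705, -0.1063, -0.0112]
tool_rot: [0.085, 0.996, -0.0, 0.002]
ft_force: [0.6, 0.3, -1.0]
grip_width: 0.0002
grasp_force: 0.0
clock: 39.95
eef_pos: [0.575, -0.1071, -0.0124]
tool_rot: [0.085, 0.996, 0.0, -0.0]
ft_force: [-1.4, -0.2, 1.9]
grip_width: 0.0002
grasp_force: 0.5
```

```bash
python3 -m creep '[0.002,-0.0003,0,0,0, 0.004,-0.0007,0,0,0, 0.004,-0.0007,0,0,0, 0.004,-0.0007,0,0,0]'; python3 -m creep '[0.002,-0.0003,0,0,0, 0.004,-0.0007,0,0,0, 0.004,-0.0007,0,0,0, 0.004,-0.0007,0,0,0]'
```

```text
clock: 40.28
eef_pos: [0.5792, -0.1078, -0.0125]
tool_rot: [0.085, 0.996, 0.0, -0.0]
ft_force: [-1.4, 1.1, -0.0]
grip_width: -0.0001
grasp_force: 0.6
clock: 40.62
eef_pos: [0.5791, -0.1078, -0.0127]
tool_rot: [0.085, 0.996, 0.0, -0.004]
ft_force: [-10.0, 2.2, 6.6]
grip_width: 0.0001
grasp_force: 5.1
```

The palette stops at tool x=0.5791, against 0.5789 predicted, so it is home. I retreat and check.

```bash
python3 -m creep '[-0.03,0.005,0,0,0, -0.06,0.01,0.01,0,0, -0.08,0.014,0.05,0,0, -0.1,0.03,0.09,0,0, -0.12,0.06,0.12,0,0, -0.14,0.09,0.12,0,0, -0.16,0.12,0.12,0,0, -0.18,0.15,0.12,0,0, -0.2,0.18,0.12,0,0, -0.22,0.21,0.12,0,0]'; python3 -m creep '[-0.02,0.035,0,0,0, -0.04,0.07,0,0,0, -0.06,0.105,0,0,0, -0.08,0.14,0,0,0, -0.1,0.175,0,0,0, -0.1,0.21,0,0,0, -0.1,0.21,0,0,0]'; python3 - <<'E'
from h import *
np.set_printoptions(precision=4,suppress=True)
c=bot.camera("top")
for th in ["palette","tin","pump_bottle","jar","spray_can","tub"]:
    for r in bot.place_of("top",th)[:1]: print(th,round(r["score"],2),ray(c,np.array(r["centre"])*[640,400],0)[:2])
im=np.array(c["pixels"]).astype(int).max(2)
for th,(x,y,w),h,b in(("tin_case",(.6415,.13,.196),.035,16),("palette_case",(.6617,-.122,-.171),.023,24)):
    u=np.array([np.cos(w),np.sin(w)]);n=np.array([-u[1],u[0]])
    prof=[]
    for k in range(-100,-50,2):
        v=[]
        for e in np.linspace(-b*.7,b*.7,9):
            p=np.array([x,y])+u*k/1e3+n*e/1e3;q=proj(c,(p[0],p[1],h));v.append(cv2.getRectSubPix(im.astype(np.float32),(1,1),tuple(map(float,q)))[0,0])
        prof.append(int(np.mean(v)))
    print(th,prof)
    qs=lambda k,z:proj(c,(x+u[0]*k,y+u[1]*k,z))
    print("tail foot expected at k=",[k for k in range(-100,-50) if abs(np.linalg.norm(qs(k/1e3,h)-qs(-.073,.003)))<.25])
E
```

```text
clock: 41.45
eef_pos: [0.3632, 0.1029, 0.1085]
tool_rot: [0.085, 0.996, 0.001, 0.002]
ft_force: [0.4, 0.7, -0.2]
grip_width: -0.0002
grasp_force: 0.0
clock: 42.03
eef_pos: [0.2639, 0.3185, 0.1088]
tool_rot: [0.081, 0.997, 0.004, 0.002]
ft_force: [0.6, 1.2, 0.6]
grip_width: -0.0001
grasp_force: 0.0
palette 0.69 [ 0.6551 -0.12  ]
tin 0.68 [ 0.4985 -0.354 ]
pump_bottle 0.69 [ 0.6799 -0.0026]
jar 0.91 [ 0.4995 -0.363 ]
spray_can 0.83 [ 0.6871 -0.3059]
tub 0.62 [0.7017 0.3032]
tin_case [135, 135, 133, 127, 113, 94, 78, 67, 57, 44, 28, 17, 14, 19, 25, 30, 32, 38, 59, 102, 155, 195, 216, 223, 225]
tail foot expected at k= []
palette_case [137, 137, 136, 136, 135, 132, 126, 112, 92, 70, 49, 32, 21, 19, 23, 29, 38, 54, 83, 123, 166, 197, 212, 218, 219]
tail foot expected at k= []
```

```bash
python3 -c "
from workcell import bot
print(bot.job_done())"
```

```text
the job is handed in; nothing more can be done
None
```

I handed the job in at about 42 s: the tin and then the palette were pushed home against the closed ends of their cases, and the pump bottle, spray can, jar and tub still measured where they stood. While freeing a jam the palette push briefly read about 86 N along x (about 112 N in total, under the 120 N wrist limit).

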